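Bolt the sprung lid of the plunger case

TASK

Press the sprung lid of the green plunger case shut and, keeping it down, push its bolt across by the red tab into the keeper until it is fully home: tip seated on the rubber end buffer with a firm push of about 15 N, no harder. Let go, leaving the bolt seated and the lid held shut by it; do not crush the lid on its seal, and leave the other things on the bench where they are.

Things in the scene. Friction and masses are not known exactly. Their poses are not given: they have to be found in the camera images.
- case: Green steel box, 180 mm (its x) by 200 mm (y), fixed to the bench; the lid rests on its rim 90 mm up. Origin: centre of its underside, on the bench; z up, x towards the lid's hinge (away from the robot at yaw 0), y towards the keeper. The hinge line runs along y at x = 90 mm, z = 90 mm.
- lid (a joint): Angle of the lid, rad: 0 shut on the seal, growing as its free (-x) edge rises. Lid: green plate 180 x 200 x 8 mm, underside level with the hinge line. A spring holds it up at about 0.32; about 6 N down on the bolt's bar holds it shut. The bar lies on top, parallel to y, its axis 155 mm from the hinge line and 19 mm above the underside (case x = -65, z = 109 mm when shut).
- slide (a joint): Travel of the bolt along the lid's +y, m: 0 drawn back. Its friction is about 4 N, up to 6 N with the tip rubbing in the keeper. The tip reaches the keeper's mouth at 0.010. The tip meets the end buffer at a travel preset differently on every case, anywhere from 0.030 to 0.060, out of sight: it can only be felt. The buffer then gives about 4 N per mm.
- bolt: Round steel bar, 14 mm diameter, sliding on the lid, with an upright red tab: 12 mm thick along the bar, 22 mm across. Origin: on the bar's axis under the tab, at case y = -55 mm + travel; y along the bar to the tip, z out of the lid. The bar beside the tab may be pressed to push the lid down, and the tab pinched or pushed.
- tab (a point): Middle of the red tab's top edge, 36 mm above the bar's axis (29 mm above its top). The three steel guides round the bar are 10 mm long, 26 mm wide, centred at case y = -95, 50 and 85 mm, their tops 32 mm above the lid's underside; the bar is bare for about 35 mm on each side of the tab's middle.
- bolt_tip (a point): Tip of the bolt, 151 mm along y from the bolt's origin; its last 6 mm taper from 14 to 8 mm diameter.
- keeper: Origin: centre of the mouth of the keeper, a steel square sleeve fixed to the case's left (+y) side, 30 x 30 mm outside, 70 mm long; inside 18 mm wide (case x) and 17 mm high, so the lid must be within about 4 mm of shut at the bolt for the tip to enter.
- end_stop: Brass plate closing the keeper's far end, with an adjustable rubber end buffer inside. Origin: the inner face of the plate, 70 mm beyond the mouth on the keeper's axis. The buffer's face, hidden inside the keeper, stands 20 to 50 mm nearer the mouth and is what the bolt seats against; the bolt's friction keeps it lightly pressed on the buffer after letting go.
- seal: Black rubber strip, 170 x 12 mm, on the case's front rim, on which the lid's front edge closes. Origin: 4 mm below its top, in its middle.
- vial: Small clear jar with a red cap, 34 mm diameter, 85 mm high, standing beside the case. Leave alone.
- screwdriver: Screwdriver with a green handle lying beside the case. Leave alone.
- valve_holder: Dark steel turned part, 32 mm diameter, 50 mm high, standing beside the case. Leave alone.

How it is judged:
By the outcome, as a careful person would: the job done as asked, in the order asked, and still so for the second after the job is handed in, with the robot touching nothing.
It also fails if it takes over 48 s, if anything falls off the work surface, if the arm or the gripper's body presses on something with over 40 N, if the wrist force passes 120 N, or if a joint passes its speed limit or range.

ROBOT

A 6-joint arm with a two-finger parallel gripper is mounted at the origin on the work surface. World frame = base frame: x ahead of the robot, y to its left, z up, the work surface at z = 0. Lengths are in m, angles in rad, forces in N, time in s.
With the tool pointing down it reaches from about 0.3 to 0.775 m from the base axis. Payload 14.6 kg.
Tool frame: the origin (TCP) lies at the very end of the fingers, on their centre line; the grasp point (between the pads) lies 19 mm behind it; z points along the fingers, y is the line along which they close (so a half turn about z gives the same grasp; the last joint's range is limited). The gripper opens to 94 mm and grips with 3 to 60 N. Pads are 16 mm wide; open, the fingers measure 119 mm over their backs; the gripper's body (75 mm by 177 mm) begins 78 mm behind the grasp point.
Start: joints at [-1.314, 0.3, 1.521, -0, 1.321, -0.067], TCP at [0.175, -0.521, 0.205] pointing down, gripper open.
Joint ranges: [-3.03, 3.03], [-0.79, 2.21], [0.23, 2.52], [-1.04, 4.18], [0, 3.07], [-2.55, 2.55]. Speed limits (rad/s): [2.22, 2.22, 2.57, 3.14, 3.14, 3.14].

INTERFACE

Orientations are given as [roll, pitch, yaw] about the fixed x, y, z axes, in that order (R = Rz(yaw) Ry(pitch) Rx(roll)).
In Python, from station import ctrl gives the robot as it stands.
- The arm moves only by the tool move_arm, never from a script. Its argument "increments" is a list of rows, each a list of 7 numbers: the opening, from 0 (shut) to 1 (fully open), then the shift along the tool's x, y, z in units of 50 mm (1.0 is 50 mm), then the turn, a rotation vector about the tool's x, y, z in rad. In form: [[claw, tx, ty, tz, rx, ry, rz], ...]. A call has 1 to 20 rows; each row shifts and turns the commanded pose from where the row before left it, along the tool's axes as they then stand; what a row does not reach is not made up. A row lasts 1/10 s, in which the tool goes at most 50 mm and 8.59 degrees, less where a joint would pass 70% of its speed; a pose out of reach is approached as far as the arm can. A call is refused whole if a number of a shift passes 1 or a number of a turn 0.15, either way. A call with a gripper value outside its range is refused whole. The fingers move at their own pace and stop on an object; "force" is the grip in N (left out, the last holds). Time passes only in rows, so rows that do not move let the fingers close. It gives the time, the measured TCP pose, the force, the opening and the grip force at its end, in the units of the state.
- ctrl.get_obs(): the state, without advancing time (a new reading comes with each control period).
- ctrl.camera(name): name is "scene" or "top" or "wrist"; returns a dict with "color" (420x560x3 uint8, blue, green, red), "K" (3x3 intrinsics, pixels), "pose" (4x4, takes a point from camera to world coordinates); the wrist camera has in their place "tool_from_camera" (4x4, takes a point from camera to tool coordinates, whose origin is the TCP and whose axes are the flange's). Camera axes: x right, y down, z forward; pixel columns grow to the right and rows downward; lengths in m; the calibration is good to about 2 mm. A picture is of the moment at which its call begins: read the wrist's pose just before it. There is no depth.
- ctrl.hand_in(): hands the job in; it is judged then, once.
Trained networks look in a picture, given as the dict that the camera call returned (one of the last four; its "shot" number tells which), for a name from the list of things; names that differ only in an ending like _2 or _b are one class to them, and where a whole thing is asked for, a point or a joint stands for the part that bears it (a point fixed in the world has none). Each returns a list of dicts, best first, with "conf" (0 to 1); they miss things now and then, are a little off and sometimes report something else, mostly with a low value. They report only what shows in the picture. A call takes as long as a camera call.
- ctrl.cut_out(name, picture): "mask" (420x560 bool, what is visible of it) and "centre" ([row, column] in pixels, amid what is visible of it).
The state is a dict: "time_s": time; "qpos": joint angles; "joint_vel": joint speeds; "tau": joint torques, N m; "ee_pos": TCP position; "eef_rot": TCP orientation; "force": force on the tool from outside, world axes, zero at the start; "moment": the same for the moment, N m; "grip_width": finger opening in m; "grip_force": force on a finger pad.
Only numpy, scipy, OpenCV 4.12 (cv2) and the standard library are available. Lean on these libraries where they do the work, as an engineer would, in place of code of your own. Each camera call takes 0.05 s, during which the arm holds its last target. There are 200 camera calls.

## Working session

There is one attempt and no reset: what is moved stays moved. The work goes in short steps, Python scripts to look and compute and a tool call to move; the robot and the scene stay as the last step left them, time stands still between calls to the robot, and variables do not carry over. Pictures are saved under pics/ and viewed, at most 10 in all, crops included, and the job is handed in when it is done.

Besides the shell and the picture viewer there is one more tool, called after "Emit:" as a command line: name --pt "numbers of a row" for each row, then --argument value for the rest. move_arm: Moves the arm, as the interface text tells. Its arguments: {"type":"object","properties":{"increments":{"type":"array","items":{"type":"array","items":{"type":"number"}}},"force":{"type":"number"}},"required":["increments"]}

```bash
ls; mkdir -p pics
python3 - <<'E'
from station import ctrl
import cv2,numpy as np
o=ctrl.get_obs(); print(o)
for n in("top","scene"):
    p=ctrl.camera(n); cv2.imwrite(f"pics/{n}0.png",p["color"]); print(n,p["K"].tolist(),p["pose"].round(4).tolist())
    for k in("case","bolt","tab","keeper","end_stop","seal","lid","bolt_tip","vial","screwdriver","valve_holder"):
        try:
            r=ctrl.cut_out(k,p)
            print(k,[(round(d["conf"],2),np.round(d["centre"],1).tolist(),int(d["mask"].sum())) for d in r[:2]])
        except Exception as e: print(k,e)
E
```

```text
pics
{'time_s': 0.0, 'qpos': array([-1.31359610e+00,  3.00457171e-01,  1.52163416e+00, -1.41687508e-05,
        1.32069336e+00, -6.66060794e-02]), 'joint_vel': array([-1.45458501e-03,  7.42014925e-05, -1.31095295e-03,  1.33546954e-04,
       -4.95036805e-04, -2.28882818e-04]), 'tau': array([-6.50668153e-04, -5.31811702e+01, -3.52733696e+01,  7.07679545e-02,
        2.44206889e-02, -4.83006556e-05]), 'ee_pos': array([ 0.17491573, -0.52114534,  0.20487152]), 'eef_rot': array([-3.14040234e+00, -6.56454527e-05,  3.23809778e-01]), 'force': array([-0.31013428, -0.34218606, -0.21613073]), 'moment': array([-0.01206413, -0.0056883 , -0.00965767]), 'grip_force': 0.0, 'grip_width': 0.09373290580973916}
top [[478.07302247879295, 0.0, 279.04813052953995], [0.0, 478.07302247879295, 211.6464157860931], [0.0, 0.0, 1.0]] [[0.0067, -0.9877, 0.1563, 0.4645], [-1.0, -0.0059, 0.0054, 0.0434], [-0.0044, -0.1563, -0.9877, 1.1486], [0.0, 0.0, 0.0, 1.0]]
case [(0.61, [214.7, 292.9], 6967), (0.6, [218.1, 288.4], 8416)]
bolt [(0.68, [230.8, 300.2], 538)]
tab [(0.96, [232.8, 304.5], 629)]
keeper [(0.6, [257.1, 
[... 299 characters left out ...]
.4], 133)]
scene [[427.2068131721386, 0.0, 279.79361372027034], [0.0, 427.2068131721386, 211.62858391695866], [0.0, 0.0, 1.0]] [[0.7896, 0.3905, -0.4733, 0.9705], [0.6136, -0.498, 0.6127, -0.4354], [0.0035, -0.7742, -0.6329, 0.5962], [0.0, 0.0, 0.0, 1.0]]
case [(0.76, [239.3, 280.4], 14796)]
bolt [(0.85, [192.3, 248.2], 634)]
tab [(0.69, [195.8, 248.9], 601), (0.34, [190.3, 338.6], 336)]
keeper [(0.73, [166.8, 289.7], 200), (0.2, [237.5, 280.0], 14689)]
end_stop [(0.15, [238.1, 279.2], 14783)]
seal []
lid [(0.67, [218.7, 287.2], 8976)]
bolt_tip [(0.78, [195.1, 249.7], 683)]
vial [(0.69, [330.3, 265.5], 1043)]
screwdriver [(0.68, [191.2, 333.7], 272)]
valve_holder [(0.9, [326.5, 173.8], 510)]
```

Run:
```python
import cv2
a=cv2.imread("pics/top0.png")[130:300,170:420]; cv2.imwrite("pics/topc.png",cv2.resize(a,None,fx=3.2,fy=3.2,interpolation=cv2.INTER_CUBIC)[:544,:800])
```

```text
(no output)
```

View pics/topc.png

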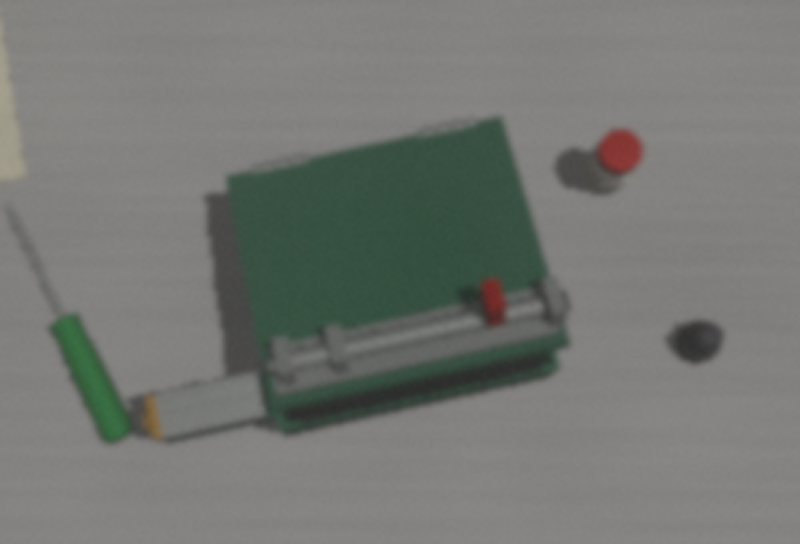

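View pics/scene0.png

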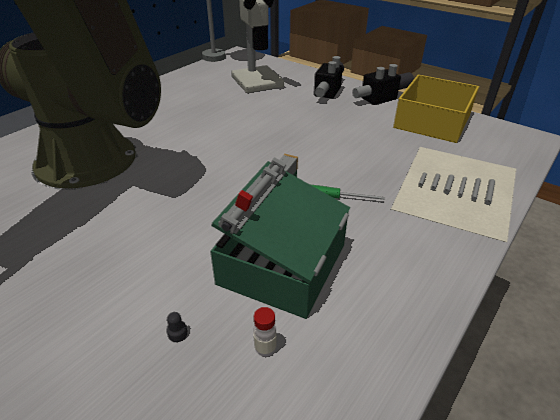

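The top view shows the case with a yaw of about 0.2. The red tab is at crop (492,300), the keeper on the left ends at crop x≈157, and the hinge corners are at (228,177) and (500,118). The scene view shows the lid ajar and the case's near bottom edge running from (216,285) to (307,309). I'll fit the pose to these points.

```bash
cat > fit.py <<'E'
import numpy as np
from scipy.optimize import least_squares
def lidpt(s,y,h,a): # s from hinge toward free edge, h above underside
    return [90-s*np.cos(a)+h*np.sin(a)*1, y, 90+s*np.sin(a)+h*np.cos(a)]
def toworld(P,q):
    c,s=np.cos(q[2]),np.sin(q[2]); P=np.array(P,float)/1000
    return np.array([q[0]+c*P[0]-s*P[1], q[1]+s*P[0]+c*P[1], P[2]])
def proj(Pw,K,T):
    p=T[:3,:3].T@(Pw-T[:3,3]); return (K@p)[:2]/p[2]
E
python3 - <<'E'
from fit import *
from station import ctrl
cr=lambda u,v:(170+u/3.2,130+v/3.2)
cams={n:ctrl.camera(n) for n in("top","scene")}
obs=[("top",cr(228,177),lambda a:lidpt(0,100,8,a)),("top",cr(500,118),lambda a:lidpt(0,-100,8,a)),
("top",cr(288,432),lambda a:[-90,100,86]),("top",cr(556,374),lambda a:[-90,-100,86]),
("top",cr(566,345),lambda a:lidpt(180,-100,8,a)),
("top",cr(152,393),lambda a:[-50,176,124]),("top",cr(162,437),lambda a:[-80,176,124]),
("top",cr(493,300),lambda a:lidpt(155,-55,45,a)),
("scene",(216,285),lambda a:[-90,-100,0]),("scene",(307,309),lambda a:[90,-100,0]),
("scene",(245,201),lambda a:lidpt(155,-55,45,a)),("scene",(213,224),lambda a:lidpt(180,-100,8,a))]
f=lambda q:np.concatenate([proj(toworld(F(q[3]),q),cams[n]["K"],cams[n]["pose"])-uv for n,uv,F in obs])
r=least_squares(f,[.45,.04,.2,.3],loss="soft_l1"); q=r.x
print(q.round(4)); print(f(q).reshape(-1,2).round(1))
for a in (q[3],0): print("tab top",toworld(lidpt(155,-55,55,a),q).round(4),"bar",toworld(lidpt(155,-55,26,a),q).round(4))
print("tip",toworld([-65,96,109],q),"mouth",toworld([-65,106,109],q))
E
```

```text
[0.6249 0.021  0.233  0.2914]
[[-2.3 -0.6]
 [-0.9 -1.7]
 [-3.2 -0.6]
 [ 0.8 -2.8]
 [ 0.4 -1. ]
 [-0.3  0.4]
 [-0.5  0.4]
 [-0.3  0.2]
 [-1.1 -0.4]
 [-0.3  9.6]
 [-1.8 -1. ]
 [-1.4  0.1]]
tab top [ 0.5961 -0.0423  0.1872] bar [ 0.588  -0.0442  0.1594]
tab top [ 0.5743 -0.0475  0.145 ] bar [ 0.5743 -0.0475  0.116 ]
tip [0.53947062 0.09944349 0.109     ] mouth [0.53716201 0.10917335 0.109     ]
```

Emit:
move_arm --pt "0.28 0 0 -0.6 0 0 0.09" --pt "0.28 0.57 -0.41 -0.1 0 0 0" --pt "0.28 0.57 -0.41 -0.1 0 0 0" --pt "0.28 0.57 -0.41 -0.1 0 0 0" --pt "0.28 0.57 -0.41 -0.1 0 0 0" --pt "0.28 0.57 -0.41 -0.1 0 0 0" --pt "0.28 0.57 -0.41 -0.1 0 0 0" --pt "0.28 0.57 -0.41 -0.1 0 0 0" --pt "0.28 0.57 -0.41 -0.1 0 0 0" --pt "0.28 0.57 -0.41 -0.1 0 0 0" --pt "0.28 0.57 -0.41 -0.1 0 0 0" --pt "0.28 0.57 -0.41 -0.1 0 0 0" --pt "0.28 0.57 -0.41 -0.1 0 0 0" --pt "0.28 0.57 -0.41 -0.1 0 0 0" --pt "0.28 0.57 -0.41 -0.1 0 0 0" --pt "0.28 0.57 -0.41 -0.1 0 0 0" --pt "0.28 0.57 -0.41 -0.1 0 0 0" --pt "0.28 0.57 -0.41 -0.1 0 0 0" --pt "0.28 0.57 -0.41 -0.1 0 0 0" --pt "0.28 0 0 0 0 0 0"

```text
time_s: 3.3
ee_pos: [0.5901, -0.0408, 0.3251]
eef_rot: [-3.141, -0.0, 0.237]
force: [-0.2, 0.1, -0.4]
grip_width: 0.0265
grip_force: 0.0
```

Run:
```python
from station import ctrl
import cv2,numpy as np
o=ctrl.get_obs(); p=ctrl.camera("wrist")
print(o["ee_pos"],o["eef_rot"],o["force"],p["K"].tolist(),p["tool_from_camera"].round(4).tolist())
np.savez("w1.npz",K=p["K"],T=p["tool_from_camera"],pos=o["ee_pos"],rot=o["eef_rot"])
for k in("tab","bolt","keeper"):
    print(k,[(round(d["conf"],2),np.round(d["centre"],1).tolist(),int(d["mask"].sum())) for d in ctrl.cut_out(k,p)[:2]])
cv2.imwrite("pics/w1.png",cv2.resize(p["color"],(800,600)))
```

```text
[ 0.59014415 -0.04079464  0.32513332] [-3.14108573e+00 -1.26167156e-05  2.36967789e-01] [-0.15413964  0.133659   -0.42213381] [[299.7543271498439, 0.0, 277.65117829019835], [0.0, 299.7543271498439, 210.81286787482398], [0.0, 0.0, 1.0]] [[-0.0003, -0.9674, -0.2531, 0.0729], [1.0, -0.0001, -0.0005, 0.0011], [0.0004, -0.2531, 0.9674, -0.1784], [0.0, 0.0, 0.0, 1.0]]
tab [(0.56, [197.9, 243.5], 1681)]
bolt [(0.57, [200.3, 246.6], 1795)]
keeper [(0.92, [197.8, 129.2], 1365)]
```

View pics/w1.png

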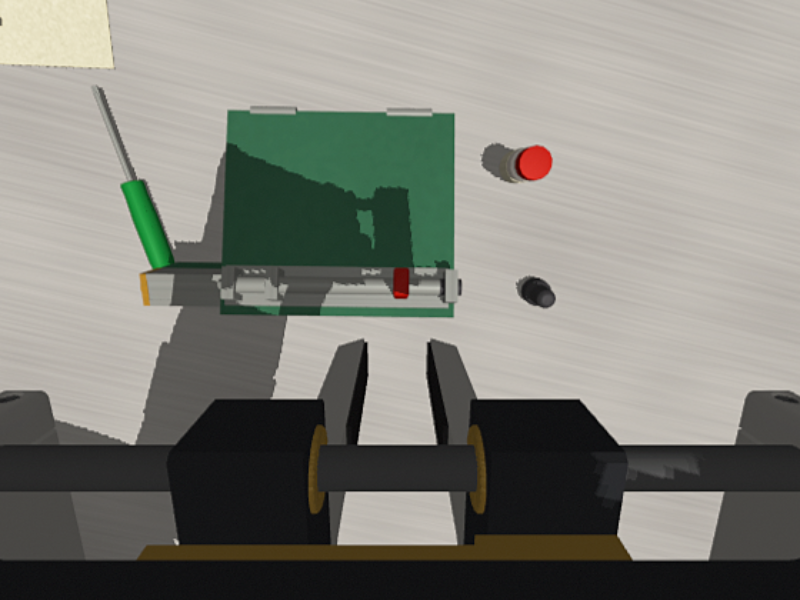

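The wrist view is clear. The tab's top face is at about (401,280), the hinge corners at (228,110) and (455,113), the lid's front corners at (220,316) and (454,317), and the keeper end at x≈147. I'll refine the pose with these points.

Run:
```python
from fit import *
from scipy.spatial.transform import Rotation as Ro
w=np.load("w1.npz"); T=np.eye(4); T[:3,:3]=Ro.from_euler("xyz",w["rot"]).as_matrix(); T[:3,3]=w["pos"]; T=T@w["T"]; K=w["K"]
obs=[((228,111),lambda a:lidpt(0,100,8,a)),((455,114),lambda a:lidpt(0,-100,8,a)),
((220,316),lambda a:lidpt(180,100,8,a)),((454,317),lambda a:lidpt(180,-100,8,a)),
((401,280),lambda a:lidpt(155,-55,55,a)),
((147,274),lambda a:[-50,176,124]),((149,305),lambda a:[-80,176,124])]
f=lambda q:np.concatenate([proj(toworld(F(q[3]),q),K,T)-np.array(uv)*.7 for uv,F in obs])
r=least_squares(f,[.62,.02,.23,.3],loss="soft_l1"); q=r.x
print(q.round(4)); print(f(q).reshape(-1,2).round(1))
for a in (q[3],0): print("tab top",toworld(lidpt(155,-55,55,a),q).round(4),"bartop",(toworld(lidpt(155,-55,19,a),q)+[0,0,.007]).round(4))
g=(toworld(lidpt(155,-55,19,q[3]),q)+[0,0,.007])-w["pos"]
print("tool delta mm",(Ro.from_euler("xyz",w["rot"]).as_matrix().T@g*1000).round(1))
```

```text
[0.6238 0.0177 0.2237 0.3232]
[[-0.5 -0.8]
 [ 0.1 -0.7]
 [-0.7 -0.8]
 [ 0.3  0.6]
 [ 1.2  1.2]
 [-1.1  0.1]
 [ 0.6  0.9]]
tab top [ 0.5974 -0.0447  0.1914] bartop [ 0.5863 -0.0472  0.1642]
tab top [ 0.5726 -0.0503  0.145 ] bartop [ 0.5726 -0.0503  0.116 ]
tool delta mm [ -5.2   5.4 160.9]
```

Emit:
move_arm --pt "0.28 -0.1 0.11 0 0 0 0.013" --pt "0.28 0 0 0.31 0 0 0" --pt "0.28 0 0 0.31 0 0 0" --pt "0.28 0 0 0.31 0 0 0" --pt "0.28 0 0 0.31 0 0 0" --pt "0.28 0 0 0.31 0 0 0" --pt "0.28 0 0 0.31 0 0 0" --pt "0.28 0 0 0.31 0 0 0" --pt "0.28 0 0 0.31 0 0 0" --pt "0.28 0 0 0 0 0 0"

```text
time_s: 4.5
ee_pos: [0.5837, -0.051, 0.1998]
eef_rot: [-3.141, 0.003, 0.219]
force: [-1.1, -0.4, 0.9]
grip_width: 0.0263
grip_force: 0.0
```

Run:
```python
from station import ctrl
import cv2
o=ctrl.get_obs(); p=ctrl.camera("wrist")
print(o["ee_pos"],o["eef_rot"],o["force"])
cv2.imwrite("pics/w2.png",p["color"])
```

```text
[ 0.58372199 -0.05104531  0.19982026] [-3.14060602e+00  2.81564047e-03  2.19119375e-01] [-1.09549399 -0.39621641  0.87475493]
```

View pics/w2.png

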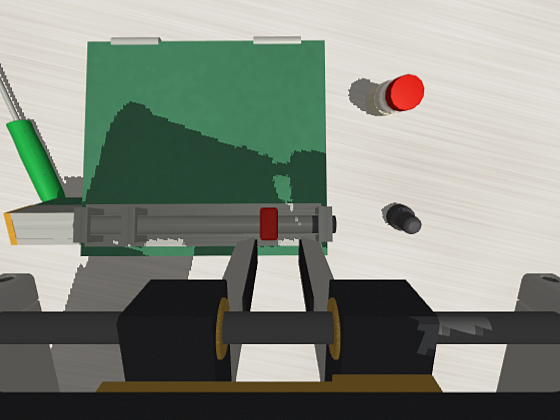

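The fingers are aligned in yaw. The tab at column 269 sits about 5 mm towards −y (tool) of the gap centre at column 278. I'll correct that and descend to just above the bar.

Emit:
move_arm --pt "0.28 0.06 -0.09 0 0 0 0" --pt "0.28 0 0 0 0 0 0" --pt "0.28 0 0 0.3 0 0 0" --pt "0.28 0 0 0.2 0 0 0" --pt "0.28 0 0 0 0 0 0" --pt "0.28 0 0 0 0 0 0"

```text
time_s: 5.15
ee_pos: [0.587, -0.0451, 0.1768]
eef_rot: [3.142, -0.0, 0.221]
force: [0.2, -0.4, 0.3]
grip_width: 0.0264
grip_force: 0.0
```

Emit:
move_arm --pt "0.28 0 0 0.1 0 0 0" --pt "0.28 0 0 0.1 0 0 0" --pt "0.28 -0.01 0 0.06 0 0 0" --pt "0.28 -0.03 0 0.06 0 0 0" --pt "0.28 -0.02 0 0.06 0 0 0" --pt "0.28 -0.02 0 0.06 0 0 0" --pt "0.28 0 0 0 0 0 0" --pt "0.28 0 0 0 0 0 0"

```text
time_s: 5.95
ee_pos: [0.583, -0.046, 0.1545]
eef_rot: [3.142, -0.0, 0.221]
force: [-1.5, -0.9, 1.5]
grip_width: 0.0263
grip_force: 0.7
```

Emit:
move_arm --pt "0.28 -0.03 0 0.08 0 0 0" --pt "0.28 -0.03 0 0.08 0 0 0" --pt "0.28 -0.03 0 0.08 0 0 0" --pt "0.28 -0.025 0 0.08 0 0 0" --pt "0.28 -0.02 0 0.08 0 0 0" --pt "0.28 -0.02 0 0.08 0 0 0" --pt "0.28 -0.015 0 0.08 0 0 0" --pt "0.28 -0.01 0 0.06 0 0 0" --pt "0.28 0 0 0 0 0 0" --pt "0.28 0 0 0 0 0 0"

```text
time_s: 6.95
ee_pos: [0.5739, -0.048, 0.1232]
eef_rot: [-3.142, 0.001, 0.221]
force: [-3.8, -0.9, 5.2]
grip_width: 0.0263
grip_force: 2.8
```

Run:
```python
from station import ctrl
import cv2
o=ctrl.get_obs(); p=ctrl.camera("wrist")
print(o["ee_pos"],o["eef_rot"],o["force"])
cv2.imwrite("pics/w3.png",p["color"])
```

```text
[ 0.5739391  -0.04802871  0.12322918] [-3.14157524e+00  5.94979267e-04  2.20747270e-01] [-3.79799878 -0.87766345  5.16506317]
```

View pics/w3.png

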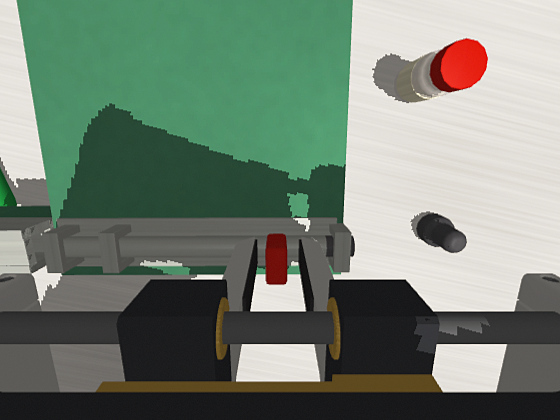

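Both fingers straddle the tab (column 277) and press on the bar, and the lid is nearly shut. I'll continue gently.

Emit:
move_arm --pt "0.28 -0.02 0 0.04 0 0 0" --pt "0.28 -0.02 0 0.03 0 0 0" --pt "0.28 0 0 0.03 0 0 0" --pt "0.28 0 0 0 0 0 0" --pt "0.28 0 0 0 0 0 0"

```text
time_s: 7.5
ee_pos: [0.5728, -0.0483, 0.1186]
eef_rot: [3.141, -0.002, 0.221]
force: [0.8, 0.8, 5.3]
grip_width: 0.0264
grip_force: 2.6
```

Emit:
move_arm --pt "0.28 0 0 0.02 0 0 0" --pt "0.28 0 0 0.02 0 0 0" --pt "0.28 0 0 0 0 0 0" --pt "0.28 0 0 0 0 0 0"

```text
time_s: 7.9
ee_pos: [0.5725, -0.0484, 0.1165]
eef_rot: [3.141, -0.001, 0.221]
force: [-0.8, 0.1, 6.2]
grip_width: 0.0266
grip_force: 2.9
```

Emit:
move_arm --pt "0.28 0 0 0.02 0 0 0" --pt "0.28 0 0 0 0 0 0" --pt "0.28 0 0 0 0 0 0"

```text
time_s: 8.2
ee_pos: [0.5725, -0.0484, 0.1159]
eef_rot: [3.141, -0.001, 0.221]
force: [-2.7, -0.1, 8.4]
grip_width: 0.0262
grip_force: 4.5
```

Emit:
move_arm --pt "0.05 0 0 0 0 0 0" --pt "0.05 0 0 0 0 0 0" --pt "0.05 0 0 0 0 0 0" --pt "0.05 0 0 0 0 0 0" --force 20

```text
time_s: 8.6
ee_pos: [0.5728, -0.0482, 0.1159]
eef_rot: [3.141, -0.002, 0.221]
force: [-0.2, 0.6, 7.6]
grip_width: 0.0116
grip_force: 25.9
```

Emit:
move_arm --pt "0.05 0 -0.04 0 0 0 0" --pt "0.05 0 -0.04 0 0 0 0" --pt "0.05 0 -0.04 0 0 0 0" --pt "0.05 0 -0.04 0 0 0 0" --pt "0.05 0 -0.04 0 0 0 0" --pt "0.05 0 -0.04 0 0 0 0" --pt "0.05 0 0 0 0 0 0" --pt "0.05 0 0 0 0 0 0"

```text
time_s: 9.4
ee_pos: [0.5702, -0.0368, 0.1159]
eef_rot: [3.141, -0.002, 0.221]
force: [0.1, -1.6, 7.2]
grip_width: 0.0119
grip_force: 25.8
```

Emit:
move_arm --pt "0.05 0 -0.04 0 0 0 0" --pt "0.05 0 -0.04 0 0 0 0" --pt "0.05 0 -0.04 0 0 0 0" --pt "0.05 0 -0.04 0 0 0 0" --pt "0.05 0 -0.04 0 0 0 0" --pt "0.05 0 -0.04 0 0 0 0" --pt "0.05 0 -0.04 0 0 0 0"

```text
time_s: 10.1
ee_pos: [0.5672, -0.0234, 0.1159]
eef_rot: [3.14, -0.002, 0.221]
force: [-0.6, -4.6, 8.8]
grip_width: 0.0116
grip_force: 25.8
```

Emit:
move_arm --pt "0.05 0 -0.02 0 0 0 0" --pt "0.05 0 -0.02 0 0 0 0" --pt "0.05 0 -0.02 0 0 0 0" --pt "0.05 0 -0.02 0 0 0 0"

```text
time_s: 10.5
ee_pos: [0.5663, -0.0195, 0.1159]
eef_rot: [3.14, -0.002, 0.221]
force: [-0.4, -4.4, 7.3]
grip_width: 0.0121
grip_force: 25.8
```

Emit:
move_arm --pt "0.05 0 -0.02 0 0 0 0" --pt "0.05 0 -0.02 0 0 0 0" --pt "0.05 0 -0.02 0 0 0 0"

```text
time_s: 10.8
ee_pos: [0.5656, -0.0166, 0.1159]
eef_rot: [3.14, -0.002, 0.221]
force: [0.1, -4.4, 8.3]
grip_width: 0.0122
grip_force: 25.8
```

Emit:
move_arm --pt "0.05 0 -0.02 0 0 0 0" --pt "0.05 0 -0.02 0 0 0 0" --pt "0.05 0 -0.02 0 0 0 0"

```text
time_s: 11.1
ee_pos: [0.565, -0.0137, 0.1159]
eef_rot: [3.14, -0.002, 0.221]
force: [-0.3, -4.4, 7.4]
grip_width: 0.0122
grip_force: 25.9
```

Emit:
move_arm --pt "0.05 0 -0.02 0 0 0 0" --pt "0.05 0 -0.02 0 0 0 0" --pt "0.05 0 -0.02 0 0 0 0"

```text
time_s: 11.4
ee_pos: [0.5643, -0.0108, 0.1159]
eef_rot: [3.14, -0.002, 0.221]
force: [-0.5, -4.5, 7.7]
grip_width: 0.0116
grip_force: 25.9
```

Emit:
move_arm --pt "0.05 0 -0.02 0 0 0 0" --pt "0.05 0 -0.02 0 0 0 0" --pt "0.05 0 -0.02 0 0 0 0"

```text
time_s: 11.7
ee_pos: [0.5636, -0.0079, 0.1159]
eef_rot: [3.14, -0.002, 0.221]
force: [-1.2, -4.5, 8.6]
grip_width: 0.0118
grip_force: 25.9
```

Emit:
move_arm --pt "0.05 0 -0.02 0 0 0 0" --pt "0.05 0 -0.02 0 0 0 0" --pt "0.05 0 -0.02 0 0 0 0"

```text
time_s: 12.0
ee_pos: [0.563, -0.0049, 0.1159]
eef_rot: [3.14, -0.002, 0.221]
force: [0.0, -4.9, 7.6]
grip_width: 0.0118
grip_force: 25.9
```

Emit:
move_arm --pt "0.05 0 -0.02 0 0 0 0" --pt "0.05 0 -0.02 0 0 0 0" --pt "0.05 0 -0.02 0 0 0 0"

```text
time_s: 12.3
ee_pos: [0.5623, -0.002, 0.1159]
eef_rot: [3.14, -0.002, 0.221]
force: [-0.8, -4.6, 7.8]
grip_width: 0.0124
grip_force: 25.9
```

Emit:
move_arm --pt "0.05 0 -0.02 0 0 0 0" --pt "0.05 0 -0.02 0 0 0 0" --pt "0.05 0 -0.02 0 0 0 0"

```text
time_s: 12.6
ee_pos: [0.5616, 0.0009, 0.1159]
eef_rot: [3.14, -0.002, 0.221]
force: [-0.8, -4.9, 7.2]
grip_width: 0.0117
grip_force: 25.9
```

Emit:
move_arm --pt "0.05 0 -0.02 0 0 0 0" --pt "0.05 0 -0.02 0 0 0 0" --pt "0.05 0 -0.02 0 0 0 0"

```text
time_s: 12.9
ee_pos: [0.561, 0.0039, 0.1159]
eef_rot: [3.14, -0.002, 0.221]
force: [-0.2, -5.3, 8.6]
grip_width: 0.012
grip_force: 25.9
```

Emit:
move_arm --pt "0.05 0 -0.02 0 0 0 0" --pt "0.05 0 -0.02 0 0 0 0" --pt "0.05 0 -0.02 0 0 0 0"

```text
time_s: 13.2
ee_pos: [0.5603, 0.0068, 0.1159]
eef_rot: [3.14, -0.002, 0.221]
force: [-1.3, -4.3, 7.4]
grip_width: 0.0118
grip_force: 25.9
```

Emit:
move_arm --pt "0.05 0 -0.02 0 0 0 0" --pt "0.05 0 -0.02 0 0 0 0" --pt "0.05 0 0 0 0 0 0"

```text
time_s: 13.5
ee_pos: [0.5598, 0.0089, 0.1159]
eef_rot: [3.141, -0.002, 0.221]
force: [-0.1, -3.4, 7.9]
grip_width: 0.0117
grip_force: 25.9
```

Emit:
move_arm --pt "0.05 0 -0.02 0 0 0 0" --pt "0.05 0 -0.02 0 0 0 0"

```text
time_s: 13.7
ee_pos: [0.5595, 0.0102, 0.1159]
eef_rot: [3.14, -0.002, 0.221]
force: [0.7, -9.8, 7.8]
grip_width: 0.0119
grip_force: 25.9
```

Buffer felt.

Emit:
move_arm --pt "0.05 0 -0.015 0 0 0 0" --pt "0.05 0 0 0 0 0 0"

```text
time_s: 13.9
ee_pos: [0.5594, 0.0107, 0.1159]
eef_rot: [3.139, -0.002, 0.22]
force: [1.3, -9.3, 7.5]
grip_width: 0.0122
grip_force: 25.9
```

Emit:
move_arm --pt "0.05 0 -0.02 0 0 0 0" --pt "0.05 0 0 0 0 0 0"

```text
time_s: 14.1
ee_pos: [0.5593, 0.0113, 0.116]
eef_rot: [3.139, -0.002, 0.22]
force: [0.4, -12.2, 6.3]
grip_width: 0.0118
grip_force: 25.9
```

Emit:
move_arm --pt "0.05 0 -0.015 0 0 0 0" --pt "0.05 0 -0.01 0 0 0 0" --pt "0.05 0 0 0 0 0 0"

```text
time_s: 14.4
ee_pos: [0.5591, 0.012, 0.116]
eef_rot: [3.138, -0.002, 0.22]
force: [1.8, -16.1, 6.5]
grip_width: 0.0118
grip_force: 25.9
```

Emit:
move_arm --pt "0.28 0 0 0 0 0 0" --pt "0.28 0 0 0 0 0 0" --pt "0.28 0 0 0 0 0 0" --pt "0.28 0 0 0 0 0 0"

```text
time_s: 14.8
ee_pos: [0.5588, 0.0141, 0.1159]
eef_rot: [3.141, -0.002, 0.221]
force: [-0.5, 0.3, 7.1]
grip_width: 0.0263
grip_force: 3.9
```

Run:
```python
from station import ctrl
import cv2
o=ctrl.get_obs(); p=ctrl.camera("wrist")
print(o["ee_pos"],o["force"],o["grip_width"])
cv2.imwrite("pics/w4.png",p["color"])
```

```text
[0.55880721 0.01414614 0.11590911] [-0.49725596  0.26364951  7.05561744] 0.026275656414999026
```

View pics/w4.png

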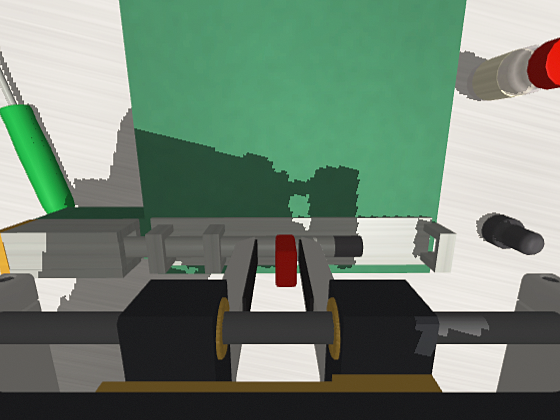

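The bolt is through and the tab is free in the gap, slightly to the right at column 286. The lid is shut. Next I lift off, centring as I go.

Emit:
move_arm --pt "0.28 0 0 -0.03 0 0 0" --pt "0.28 0 0 -0.03 0 0 0" --pt "0.28 0 0.02 -0.05 0 0 0" --pt "0.28 0 0.02 -0.1 0 0 0" --pt "0.28 0 0 -0.2 0 0 0" --pt "0.28 0 0 -0.3 0 0 0" --pt "0.28 0 0 -0.5 0 0 0" --pt "0.28 0 0 -0.6 0 0 0" --pt "0.28 0 0 -0.6 0 0 0" --pt "0.28 0 0 -0.6 0 0 0" --pt "0.28 0 0 0 0 0 0" --pt "0.28 0 0 0 0 0 0"

```text
time_s: 16.05
ee_pos: [0.5587, 0.0121, 0.2665]
eef_rot: [3.141, -0.001, 0.221]
force: [0.6, -0.6, -1.2]
grip_width: 0.0263
grip_force: 0.0
```

Run:
```python
from station import ctrl
import cv2
o=ctrl.get_obs(); p=ctrl.camera("wrist")
print(o["ee_pos"],o["force"],o["grip_width"])
cv2.imwrite("pics/w5.png",p["color"])
cv2.imwrite("pics/s5.png",ctrl.camera("scene")["color"])
```

```text
[0.55865606 0.01210141 0.26646948] [ 0.61059213 -0.61221716 -1.18683747] 0.026330163461523972
```

View pics/w5.png

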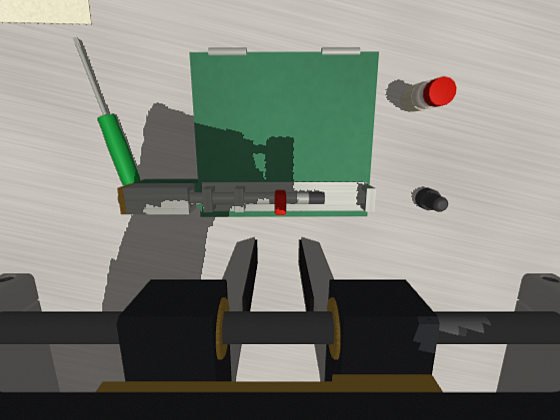

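View pics/s5.png

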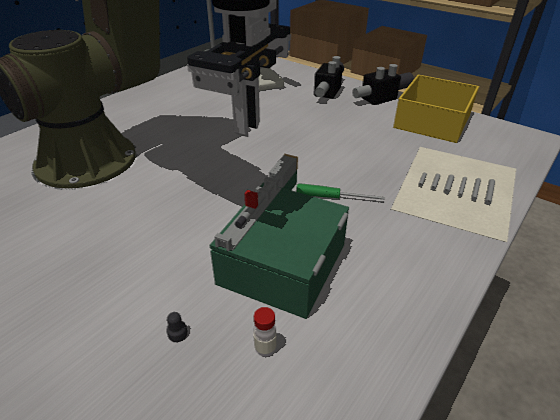

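The lid is held shut by the bolt, with the tab at (280,202) in the wrist view. The other items are undisturbed and the gripper is clear.

```bash
python3 -c "
from station import ctrl
print(ctrl.hand_in())"
```

```text
the job is handed in; nothing more can be done
None
```

The job is handed in: the lid is shut and held by the bolt, which I seated on the buffer with a push of about 16 N measured at the wrist (bolt friction included); the last images show the gripper clear and the other items where they were.

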